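# Unlock the chisel cabinet: draw the locking pin, park it, open the door

### The job

The green door of the chisel cabinet is locked by a red-handled pin: draw the pin out of its steel block by the handle, lay it gently on the grey felt mat and let go of it. Then take it again by its steel shank and park it in the wooden rest, handle fully down in the pocket and shank lying out through the side notch. Finally swing the cabinet door open by its bar handle to about 60 degrees and let go; leave the mallet, the offcut, the chisel and the tin where they are.

Things in the scene. Friction and masses are not known exactly. Their poses are not given: they have to be found in the camera images.
- cabinet: plywood cabinet fixed on the bench, 180 deep (x), 240 wide (y), 250 mm high. Origin: centre of its underside; front looks along own -x, door face 106 mm before the origin. On the fixed stile at the -y end of the front, y -120 to -80 mm, height 130 mm, is a dark steel lock block, 30 x 40 x 40 mm, with a 15 mm square bore through it along y and a ledge 30 mm wide, 55 long under the handle.
- bore_mouth (a point): centre of the bore's outer (-y) mouth on the lock block, 130 mm above the bench, 18 mm in front of the door face. The bore runs 40 mm from here along the cabinet's +y.
- pin: loose pin 0.15 kg: red handle 84 mm long, 32 x 32 mm, brass end band; round steel shank 12 mm thick, 100 mm long. Origin: handle centre; own x points to the tip; handle x -42 to 42, shank 42 to 142 mm; balance point x = 34. At the start the shank is in the bore, tip 30 to 50 mm before the door, blocking it; handle out on the cabinet's -y side, on the ledge.
- pin_tip (a point): tip of the pin's shank, on its axis, 142 mm from the handle's centre.
- pin_shank (a point): point on the shank's axis 78 mm from the handle's centre (36 mm beyond the handle), where the shank can be gripped so that the fingers stay outside the rest.
- mat: grey felt mat fixed on the bench, 220 (x) x 130 (y) x 4 mm. Origin: centre of its underside, on the bench. It is on either the left or the right of the robot, the rest on the other side.
- rest: wooden rest fixed on the bench, 130 (x) x 70 (y) x 62 mm high. Pocket for the pin's handle, open on top, 94 (x) x 39 mm (y), floor 14 mm above the bench; no room for fingers in it. The wall at x = 47 to 57 mm has a 22 mm wide notch for the shank, open on top, down to the floor. Origin: centre of the underside; own x points from pocket out through the notch, as the pin's tip must.
- rest_seat (a point): where the centre of the pin's handle lies when fully down in the pocket, 30 mm above the bench.
- door (a joint): opening angle of the green door: 0 closed, grows as it opens towards the robot, stop at 1.25 rad. It stays where it is left.
- door_handle (a point): middle of the steel bar handle of the door: bar 10 mm in diameter, 90 mm long, horizontal, 215 mm above the bench (35 mm below the cabinet's top), its axis 50 mm in front of the door face. Turns with the door; the point's x axis is the door's normal (-x points out of the front), y lies along the bar.
- door_hinge (a point): point on the door's vertical hinge axis at the height of the handle, at the cabinet's +y front corner; the handle's middle is 145 mm along the door from it. The door opens clockwise seen from above.
- mallet: beech mallet lying on the bench, origin under the handle's end, head along +x, 250 mm long, head 80 x 130 x 90 mm; leave alone.
- offcut: dark timber offcut with two cut tails, 190 x 70 x 35 mm; leave alone.
- chisel: chisel, wooden handle and steel blade, 260 mm long along x; leave alone.
- tin: yellow tin 70 mm in diameter, 50 mm high, on the rear part of the cabinet's top; leave alone.

How it is judged:
On the way, in this order (a step that is already met when the one before it is completed fails the run):
1. the pin is drawn right out of the lock block (y of pin_tip in the frame of cabinet below -0.122 m), for 0.1 s.
2. the pin lies on the grey felt mat, released and at rest (x of pin in the frame of mat between -0.11 and 0.11 m and y of pin in the frame of mat between -0.065 and 0.065 m and height (world z) of pin below 0.03 m and contact force between the fingers and pin below 0.1 N and linear speed of pin below 0.03 m/s), for 0.2 s.
3. the pin is parked in the rest, handle fully down in the pocket, shank through the notch, released (x of pin in the frame of rest_seat between -0.012 and 0.012 m and y of pin in the frame of rest_seat between -0.008 and 0.008 m and z of pin in the frame of rest_seat between -0.007 and 0.007 m and angle between the x axis of pin and the x axis of rest, either way round below 0.12 rad and contact force between the fingers and pin below 0.1 N and linear speed of pin below 0.03 m/s), for 0.2 s.
4. the door is swung open at least 50 degrees (value of joint door above 0.87 rad), for 0.1 s.
At the end, for the whole second after the job is handed in: The pin lies still and released in the rest: handle centre within 12 mm along, 8 mm across and 7 mm in height of the seat, axis within 7 degrees of the notch's; the door stands still at 0.87 rad (50 degrees) or more (all of step 3 and value of joint door above 0.87 rad and velocity of joint door below 0.05 rad/s); the robot touches nothing.
It fails at once if the mallet is moved more than 30 mm (distance of mallet from where it was at the start of the episode above 0.03 m).
It fails at once if the offcut is moved more than 30 mm (distance of offcut from where it was at the start of the episode above 0.03 m).
It fails at once if the chisel is moved more than 30 mm (distance of chisel from where it was at the start of the episode above 0.03 m).
It fails at once if the tin is moved more than 30 mm (distance of tin from where it was at the start of the episode above 0.03 m).
It fails at once if the pin is thrown or banged onto the mat (over 60 N) (contact force between pin and mat above 60 N).
It also fails if it takes over 70 s, if anything falls off the work surface, if the arm or the gripper's body presses on something with over 40 N, if the wrist force passes 120 N, or if a joint passes its speed limit or range.

### The arm

A 7-joint arm with a two-finger parallel gripper is mounted at the origin on the work surface. World frame = base frame: x ahead of the robot, y to its left, z up, the work surface at z = 0. Lengths are in m, angles in rad, forces in N, time in s.
With the tool pointing down it reaches from about 0.4 to 0.85 m from the base axis. Payload 10.4 kg.
Tool frame: the origin (TCP) lies between the finger pads; the fingertips stand manip.tip_extent ahead of it and the grasp point (between the pads) lies 6 mm ahead of it (manip.tip_extent is the distance from the TCP to the fingertips, in m); z points along the fingers, y is the line along which they close (so a half turn about z gives the same grasp; the last joint's range is limited). The gripper opens to 85 mm and grips with 20 to 120 N. Pads are 22 mm wide; open, the fingers measure 114 mm over their backs; the gripper's body (76 mm by 85 mm) begins 54 mm behind the grasp point. The pads swing forward as they close: fully open they stand 13 mm farther back than shut.
Start: joints at [1.148, 0.332, -0.065, 1.46, 0.022, 1.35, -0.088], TCP at [0.243, -0.576, 0.256] pointing down, gripper open.
Joint ranges: [-2.6, 2.6], [-0.5, 2.12], [-1.47, 1.34], [0.16, 2.42], [-1.27, 4.41], [0.06, 2.06], [-2.6, 2.6]. Speed limits (rad/s): [2.22, 2.22, 2.79, 2.79, 3.14, 3.14, 3.14].

### API

Orientations are given as a unit quaternion [x, y, z, w].
In Python, from workcell import get_obs, optics, workorder, manip gives the robot as it stands.
- The arm moves only by the tool jog_arm, never from a script. Its argument "increments" is a list of rows, each a list of 7 numbers: the shift along the tool's x, y, z in m, then the turn, a rotation vector about the tool's x, y, z in rad, then the opening, from -1 (shut) to 1 (fully open). A call has 1 to 5 rows; each row is the pose to reach, as a shift and turn from the pose commanded when the call began, along the tool's axes at that moment; what a row does not reach only later rows make up. A row lasts 1/12 s, in which the tool goes at most 41.7 mm and 7.16 degrees, less where a joint would pass 70% of its speed; a pose out of reach is approached as far as the arm can. A call with a gripper value outside its range is refused whole. The fingers move at their own pace and stop on an object; "grip_force" is the grip in N (left out, the last holds). Time passes only in rows, so rows that repeat a pose let the fingers close. It gives the time, the measured TCP pose, the force, the opening and the grip force at its end, in the units of the state.
- get_obs(): the state, without advancing time (a new reading comes with each control period).
- optics.camera(name): name is "scene" or "top" or "wrist"; returns a dict with "color" (400x640x3 uint8, red, green, blue), "depth" (400x640 float32, m along the optical axis (not along the pixel's ray), 0 where there is no reading), "K" (3x3 intrinsics, pixels), "k1" (the pictures are not rectified: a ray, as slopes to the right and down, at radius r is drawn at 1 + k1 r^2 times it, then the intrinsics apply), "R" (3x3) and "t" (3): a world point X has camera coordinates R X + t. Camera axes: x right, y down, z forward; pixel columns grow to the right and rows downward; lengths in m; the calibration is good to about 2 mm. A picture is of the moment at which its call begins.
- workorder.hand_in(): hands the job in; it is judged then, once.
The state is a dict: "clock": time; "joint_pos": joint angles; "joint_velocities": joint speeds; "tau": joint torques, N m; "position": TCP position; "ee_rot": TCP orientation; "ft_force": force on the tool from outside, world axes, zero at the start; "torque": the same for the moment, N m; "grip_width": opening from 0.0 (shut) to 1.0 (fully open); "grasp_force": force on a finger pad.
Only numpy, scipy, OpenCV 4.12 (cv2) and the standard library are available. Lean on these libraries where they do the work, as an engineer would, in place of code of your own. Each camera call takes 0.05 s, during which the arm holds its last target. There are 200 camera calls.

## Working session

There is one attempt and no reset: what is moved stays moved. The work goes in short steps, Python scripts to look and compute and a tool call to move; the robot and the scene stay as the last step left them, time stands still between calls to the robot, and variables do not carry over. Pictures are saved under pics/ and viewed, at most 12 in all, crops included, and the job is handed in when it is done.

Besides the shell and the picture viewer there is one more tool, called after "Request:" as name(argument=value, ...) on one line, values as JSON. jog_arm: Moves the arm, as the interface text tells. Its arguments: {"type":"object","properties":{"increments":{"type":"array"},"grip_force":{"type":"number"}},"required":["increments"]}

```bash
ls; mkdir -p pics
cat > h.py <<'E'
import numpy as np, cv2
from workcell import get_obs, optics, workorder, manip
from scipy.spatial.transform import Rotation as Ro
np.set_printoptions(precision=4,suppress=True)
def shot(n,save=None):
    c=optics.camera(n)
    if save: cv2.imwrite('pics/'+save,c['color'][:,:,::-1])
    return c
def cloud(c):
    K=np.array(c['K']);k1=c['k1'];h,w=c['depth'].shape
    u,v=np.meshgrid(np.arange(w),np.arange(h))
    d=np.stack([u,v],-1).reshape(-1,1,2).astype(float)
    s=cv2.undistortPoints(d,K,np.array([k1,0,0,0,0.])).reshape(h,w,2)
    z=c['depth'];P=np.dstack([s*z[...,None],z])
    return (P-np.array(c['t']))@np.array(c['R']), s   # world pts, slopes
def ray(c,s):
    R=np.array(c['R']);o=-R.T@np.array(c['t'])
    return o,np.array([s[0],s[1],1])@R
def onplane(c,s,z):
    o,d=ray(c,s);return o+d*(z-o[2])/d[2]
E
python3 - <<'E'
from h import *
o=get_obs();print(o);print(manip.tip_extent,[x for x in dir(manip) if x[0]!='_'])
a=shot('scene','s0.png');b=shot('top','t0.png')
for c in(a,b):print(c['K'],c['k1'],-np.array(c['R']).T@c['t'])
E
```

```text
pics
{'clock': 0.0, 'joint_pos': array([ 1.1484,  0.3329, -0.0647,  1.461 ,  0.0216,  1.3499, -0.0885]), 'joint_velocities': array([-0.0011, -0.0003, -0.0007, -0.0005, -0.0003, -0.0019, -0.0005]), 'tau': array([ -0.0007, -62.5447,   0.049 , -39.1592,   0.0164,   0.0101,
        -0.0001]), 'position': array([ 0.2431, -0.5754,  0.2555]), 'ee_rot': array([ 0.9801,  0.1986, -0.0002, -0.0007]), 'ft_force': array([-0.3064, -0.0053,  0.0659]), 'torque': array([-0.011 ,  0.0172, -0.0007]), 'grasp_force': 0.0, 'grip_width': 1.0020096532238514}
0.025 ['MotionError', 'tip_extent']
[[444.1176   0.     314.7381]
 [  0.     444.1176 211.6739]
 [  0.       0.       1.    ]] -0.07540116998911692 [1.2391 0.3954 1.1005]
[[408.5138   0.     318.6871]
 [  0.     408.5138 194.7773]
 [  0.       0.       1.    ]] -0.09071587392042317 [ 0.4228 -0.0036  1.4332]
```

View pics/s0.png

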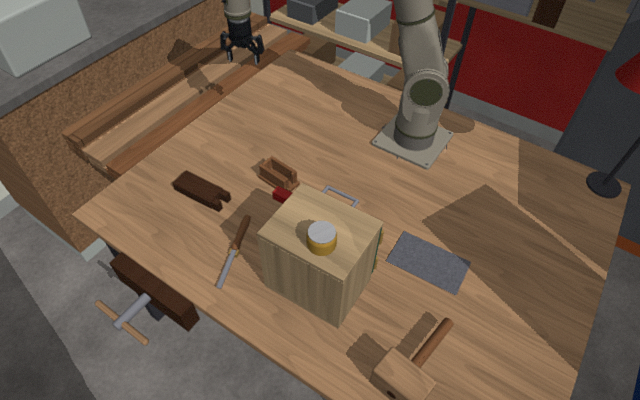

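View pics/t0.png

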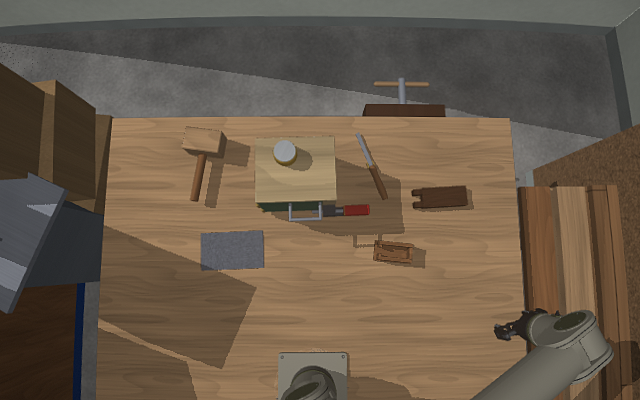

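The scene view shows the cabinet with the tin (322,237), red pin (282,196), rest (278,173) and mat (430,262). The top view shows the pin at (355,210), the rest at (393,251), the mat at (232,250), the mallet at (200,160), the chisel at (370,165) and the offcut at (440,197).

Run:
```python
from h import *
c=shot('top');P,s=cloud(c);im=c['color'];hsv=cv2.cvtColor(im,cv2.COLOR_RGB2HSV)
X,Y,Z=P[...,0],P[...,1],P[...,2]
def rect(m,name):
    pts=P[m][:,:2].astype(np.float32);r=cv2.minAreaRect(pts)
    print(name,m.sum(),'c',np.array(r[0]),'size',np.array(r[1]),'ang',r[2],'z',np.median(Z[m]),np.percentile(Z[m],[2,98]))
    print(cv2.boxPoints(r))
    return r
v,u=np.mgrid[0:400,0:640]
def box(u0,u1,v0,v1): return (u>=u0)&(u<u1)&(v>=v0)&(v<v1)
rect(box(245,345,125,210)&(abs(Z-.25)<.008),'cabtop')
m=box(190,275,220,280)&(im.astype(int).max(-1)-im.min(-1)<35)&(abs(Z)<.015);m=cv2.morphologyEx(m.astype(np.uint8),cv2.MORPH_OPEN,np.ones((5,5)))>0
rect(m,'mat')
r=box(330,390,195,225)&(hsv[...,1]>150)&((hsv[...,0]<6)|(hsv[...,0]>174));rect(r&(Z>.13),'red')
rect(box(365,420,232,270)&(abs(Z-.062)<.008),'rest')
rect(box(280,330,198,225)&(abs(Z-.218)<.012),'bar')
rect(box(405,475,180,215)&(Z>.02)&(Z<.05),'offcut')
rect(box(350,395,130,203)&(Z>.012)&(Z<.06),'chisel')
rect(box(330,385,228,252)&(hsv[...,2]<400),'x')
cv2.imwrite('pics/t1.png',np.hstack([cv2.resize(im[195:275,285:435,::-1],None,fx=5.2,fy=5.2,interpolation=2)]))
# rest profile
zz=(Z[236:268,368:420]*1000).astype(int)
for row in zz[::2]: print(*row[::2])
```

```text
cabtop 4719 c [0.6939 0.05  ] size [0.1978 0.2405] ang 1.9624452590942383 z 0.24958464050499013 [0.2448 0.2544]
[[ 0.5909  0.1668]
 [ 0.5992 -0.0736]
 [ 0.7968 -0.0669]
 [ 0.7886  0.1735]]
mat 2359 c [0.4582 0.2797] size [0.1319 0.2209] ang 2.553169012069702 z 0.003630205559862432 [-0.0026  0.0101]
[[0.3874 0.3872]
 [0.3972 0.1665]
 [0.529  0.1723]
 [0.5192 0.393 ]]
red 227 c [ 0.582  -0.1423] size [0.029  0.0744] ang 0.5812080502510071 z 0.1439625752990057 [0.1369 0.149 ]
[[ 0.5671 -0.1052]
 [ 0.5679 -0.1796]
 [ 0.5969 -0.1793]
 [ 0.5962 -0.105 ]]
rest 307 c [ 0.4504 -0.2802] size [0.1163 0.0634] ang 83.8390121459961 z 0.06127320287071966 [0.0555 0.0676]
[[ 0.4126 -0.3346]
 [ 0.4756 -0.3414]
 [ 0.4881 -0.2257]
 [ 0.4251 -0.2189]]
bar 269 c [0.5692 0.0211] size [0.0557 0.1479] ang 1.7384681701660156 z 0.21854775298583892 [0.2094 0.2267]
[[ 0.5391  0.0942]
 [ 0.5436 -0.0536]
 [ 0.5993 -0.0519]
 [ 0.5948  0.0959]]
offcut 1013 c [ 0.6417 -0.4504] size [0.0715 0.1902] ang 3.3662941455841064 z 0.034626344159206526 [0.0244 0.0412]
[[ 0.6004 -0.3576]
 [ 0.6116 -0.5474]
 [ 0.683  -0.5432]
 [
[... 809 characters left out ...]
11 14 14 15 10 12 16 8 14 11 15 10 15 15 15 17 17 32 62 61 4 1 4
-4 -2 2 11 13 14 12 10 7 12 18 15 8 18 12 7 20 15 18 9 38 58 63 1 0 3
3 0 1 17 14 12 7 13 15 18 13 17 15 14 15 18 4 13 11 9 36 67 58 2 0 3
0 -2 1433 15 15 56 60 8 9 15 17 12 9 10 13 15 12 12 12 14 36 64 56 -2 -3 1433
3 4 -1 12 17 57 60 71 10 15 14 9 14 17 10 11 16 12 14 10 38 62 64 -1 -1 1
-5 3 1 12 21 68 62 63 61 63 64 59 57 60 57 63 62 56 10 11 47 62 57 -4 0 -5
0 0 -2 3 13 11 21 11 12 38 62 61 67 60 61 1433 60 63 65 63 62 64 -1 -2 0 0
-5 3 0 2 1 0 0 5 2 -3 -1 1 7 12 13 11 16 21 8 51 59 63 -1 4 2 1
-1 2 4 1433 -2 0 0 -4 0 1433 -3 -1 0 2 1 0 0 -2 -1 -4 -2 -2 -6 1 1 -6
0 2 0 0 0 4 1 1 3 -3 -2 4 1 -1 -4 -1 2 0 -4 -1 -4 1 -4 0 4 4
```

View pics/t1.png

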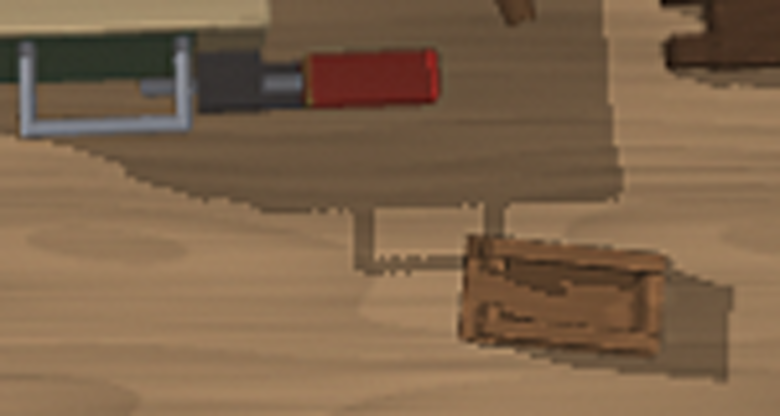

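The crop shows the notch of the rest facing image-left (world +y), with the pin's tip also toward +y. Sizes agree: cabinet 198x240, mat 132x221, rest rim 116x63, pin x = bore x = 0.582.

```bash
cat >> h.py <<'E'
def go(p,yaw,q=None):
    o=get_obs();R=Ro.from_quat(o['ee_rot']);y=np.radians(yaw)
    T=np.array([[np.cos(y),np.sin(y),0],[np.sin(y),-np.cos(y),0],[0,0,-1]])
    T=Ro.from_matrix(T);d=R.inv().apply(np.array(p)-o['position']);r=(R.inv()*T).as_rotvec()
    print('t',o['clock'],'pos',o['position'],'shift',d,'rot',r)
E
python3 -c "
from h import *
go([.582,-.148,.25],92)"
```

```text
t 0.15 pos [ 0.2432 -0.5754  0.2557] shift [ 0.4785 -0.2618  0.006 ] rot [-0.001  -0.0006 -1.2058]
```

Request:
jog_arm(increments=[[0.478,-0.262,0.006,0,0,-1.206,1],[0.478,-0.262,0.006,0,0,-1.206,1],[0.478,-0.262,0.006,0,0,-1.206,1],[0.478,-0.262,0.006,0,0,-1.206,1],[0.478,-0.262,0.006,0,0,-1.206,1]], grip_force=80)

```text
clock: 0.57
position: [0.3734, -0.4106, 0.2539]
ee_rot: [0.87, 0.493, -0.0, 0.0]
ft_force: [0.6, -0.5, 0.0]
grip_width: 1.005
grasp_force: 0.0
```

```bash
python3 -c "
from h import *
go([.582,-.148,.25],92)"
```

```text
t 0.5667 pos [ 0.3734 -0.4106  0.2539] shift [0.3325 0.0439 0.0039] rot [-0.0001  0.0002 -0.5749]
```

Request:
jog_arm(increments=[[0.332,0.044,0.004,0,0,-0.575,1],[0.332,0.044,0.004,0,0,-0.575,1],[0.332,0.044,0.004,0,0,-0.575,1],[0.332,0.044,0.004,0,0,-0.575,1],[0.332,0.044,0.004,0,0,-0.575,1]])

```text
clock: 0.98
position: [0.504, -0.2483, 0.2515]
ee_rot: [0.694, 0.72, -0.0, 0.0]
ft_force: [0.7, -0.4, 0.2]
grip_width: 1.005
grasp_force: 0.0
```

```bash
python3 -c "
from h import *
go([.582,-.148,.25],92)"
```

```text
t 0.9833 pos [ 0.504  -0.2483  0.2515] shift [0.0975 0.0816 0.0015] rot [0.     0.0002 0.0008]
```

Request:
jog_arm(increments=[[0.0975,0.0815,0.0015,0,0,0,1],[0.0975,0.0815,0.0015,0,0,0,1],[0.0975,0.0815,0.0015,0,0,0,1],[0.0975,0.0815,0.0015,0,0,0,1],[0.0975,0.0815,0.0015,0,0,0,1]])

```text
clock: 1.4
position: [0.583, -0.1467, 0.2495]
ee_rot: [0.695, 0.719, 0.0, -0.001]
ft_force: [0.1, -0.3, -0.5]
grip_width: 0.996
grasp_force: 0.0
```

Run:
```python
from h import *
c=shot('wrist','w0.png');P,s=cloud(c);Z=P[...,2];hsv=cv2.cvtColor(c['color'],cv2.COLOR_RGB2HSV)
m=(hsv[...,1]>140)&((hsv[...,0]<6)|(hsv[...,0]>174))&(Z>.12)&(Z<.16)
print(m.sum(),np.median(Z[m]));r=cv2.minAreaRect(P[m][:,:2].astype(np.float32));print(r,cv2.boxPoints(r));go([.582,-.148,.135],92)
```

```text
5204 0.1447308625829263
((0.583543062210083, -0.1407105177640915), (0.031397201120853424, 0.08297166228294373), 2.046889305114746) [[ 0.5664 -0.0998]
 [ 0.5693 -0.1827]
 [ 0.6007 -0.1816]
 [ 0.5977 -0.0987]]
t 1.45 pos [ 0.5821 -0.1493  0.2495] shift [0.0013 0.0001 0.1145] rot [-0.0008 -0.0004 -0.0038]
```

View pics/w0.png

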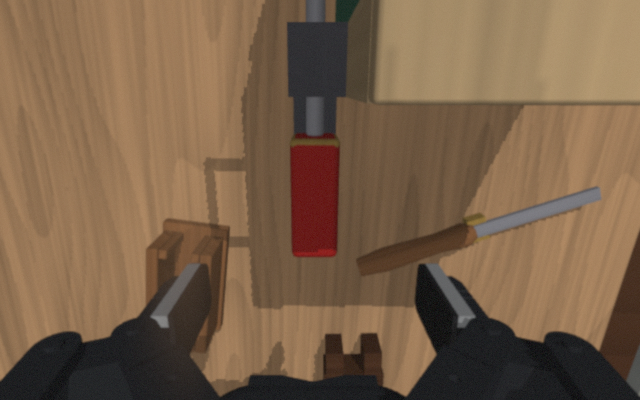

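The wrist view shows the red handle (290–340, 135–255) on its ledge, between the fingers' columns. Measured 83x31 mm, centre (0.5835, -0.1407), yaw 92°, which matches the bore.

Request:
jog_arm(increments=[[0.001,0.0015,0.11,0,0,-0.001,1],[0.001,0.0015,0.11,0,0,-0.001,1],[0.001,0.0015,0.11,0,0,-0.001,1],[0.001,0.0015,0.11,0,0,-0.001,1],[0.001,0.0015,0.11,0,0,-0.001,1]])

```text
clock: 1.87
position: [0.5822, -0.1507, 0.1396]
ee_rot: [0.697, 0.717, -0.001, -0.001]
ft_force: [0.5, 1.0, 0.6]
grip_width: 0.997
grasp_force: 0.0
```

Request:
jog_arm(increments=[[0,0,0,0,0,0,-1],[0,0,0,0,0,0,-1],[0,0,0,0,0,0,-1],[0,0,0,0,0,0,-1],[0,0,0,0,0,0,-1]])

```text
clock: 2.28
position: [0.5839, -0.1495, 0.1415]
ee_rot: [0.696, 0.718, 0.0, 0.001]
ft_force: [-1.4, -0.0, 6.8]
grip_width: 0.362
grasp_force: 78.4
```

Request:
jog_arm(increments=[[0,0,0,0,0,0,-1],[0,0,0,0,0,0,-1],[0,0,0,0,0,0,-1],[0,0,0,0,0,0,-1],[0,0,0,0,0,0,-1]])

```text
clock: 2.7
position: [0.5839, -0.1495, 0.1415]
ee_rot: [0.696, 0.718, 0.0, 0.001]
ft_force: [-1.8, 0.2, 6.8]
grip_width: 0.361
grasp_force: 78.5
```

Request:
jog_arm(increments=[[-0.01,0,-0.001,0,0,0,-1],[-0.025,0,-0.001,0,0,0,-1],[-0.04,0,-0.001,0,0,0,-1],[-0.055,0,-0.001,0,0,0,-1],[-0.07,0,-0.001,0,0,0,-1]])

```text
clock: 3.12
position: [0.5852, -0.2217, 0.1409]
ee_rot: [0.697, 0.717, -0.0, -0.0]
ft_force: [0.5, 1.4, -0.9]
grip_width: 0.362
grasp_force: 79.1
```

Request:
jog_arm(increments=[[-0.015,0,0,0,0,0,-1],[-0.03,0,0,0,0,0,-1],[-0.045,0,0,0,0,0,-1],[-0.055,0,0,0,0,0,-1],[-0.055,0,0,0,0,0,-1]])

```text
clock: 3.53
position: [0.5864, -0.2777, 0.1407]
ee_rot: [0.698, 0.716, -0.001, 0.0]
ft_force: [0.2, -0.0, -1.4]
grip_width: 0.361
grasp_force: 79.2
```

Run:
```python
from h import *
c=shot('wrist','w1.png');P,s=cloud(c);Z=P[...,2];hsv=cv2.cvtColor(c['color'],cv2.COLOR_RGB2HSV)
m=(hsv[...,1]>140)&((hsv[...,0]<6)|(hsv[...,0]>174))&(Z>.1)&(Z<.17)
r=cv2.minAreaRect(P[m][:,:2].astype(np.float32));print(np.median(Z[m]),r)
A=np.c_[P[m][:,:2],np.ones(m.sum())];print(np.linalg.lstsq(A,Z[m],rcond=None)[0]);go([.458,.23,.2],92)
# top view mat & rest refine: rest in top camera
t=shot('top');P,s=cloud(t)
```

```text
0.14381692573944682 ((0.5859760046005249, -0.2690487205982208), (0.032152798026800156, 0.08363121002912521), 1.0243830680847168)
[-0.0029 -0.0352  0.1356]
t 3.5833 pos [ 0.5868 -0.2756  0.1407] shift [ 0.509  -0.1146 -0.0593] rot [-0.0003  0.0001 -0.0069]
```

View pics/w1.png

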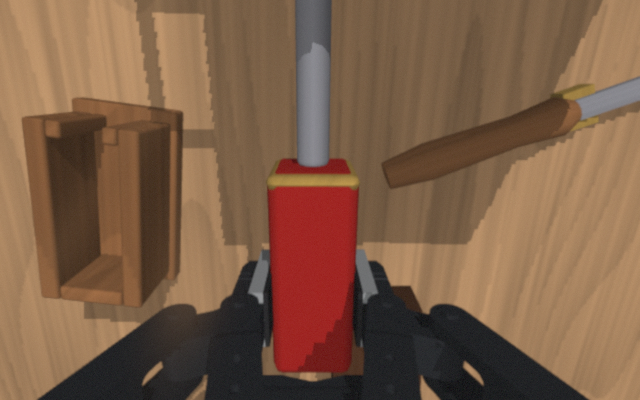

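The wrist view shows the pin held straight and free, with the shank going up from (313,160). The rest is at (30–180, 100–300). The pin's tip is at y ≈ -0.127, clear of the block.

Request:
jog_arm(increments=[[0,-0.04,-0.02,0,0,0,-1],[0,-0.08,-0.04,0,0,0,-1],[0,-0.115,-0.05,0,0,0,-1],[0,-0.128,-0.05,0,0,0,-1],[0,-0.128,-0.05,0,0,0,-1]])

```text
clock: 4.05
position: [0.4566, -0.2782, 0.1922]
ee_rot: [0.697, 0.717, -0.001, 0.001]
ft_force: [0.9, 0.4, -1.4]
grip_width: 0.363
grasp_force: 79.8
```

Run:
```python
from h import *
go([.458,.222,.12],92)
```

```text
t 4.05 pos [ 0.4566 -0.2782  0.1922] shift [0.5001 0.0157 0.0711] rot [-0.0003  0.0023 -0.0063]
```

Request:
jog_arm(increments=[[0.04,0,0,0,0,0,-1],[0.08,0.002,0,0,0,0,-1],[0.12,0.004,0,0,0,0,-1],[0.16,0.005,0,0,0,0,-1],[0.2,0.006,0,0,0,0,-1]])

```text
clock: 4.47
position: [0.4591, -0.0746, 0.1911]
ee_rot: [0.696, 0.718, 0.0, 0.0]
ft_force: [2.3, 0.9, -1.4]
grip_width: 0.362
grasp_force: 79.8
```

Request:
jog_arm(increments=[[0.04,0,0,0,0,0,-1],[0.08,0.002,0,0,0,0,-1],[0.12,0.004,0,0,0,0,-1],[0.16,0.005,0,0,0,0,-1],[0.2,0.006,0,0,0,0,-1]])

```text
clock: 4.88
position: [0.4584, 0.1256, 0.1913]
ee_rot: [0.696, 0.718, 0.0, 0.0]
ft_force: [1.5, 0.0, -2.2]
grip_width: 0.365
grasp_force: 79.8
```

Request:
jog_arm(increments=[[0.04,0,0.02,0,0,0,-1],[0.08,0.002,0.04,0,0,0,-1],[0.1,0.004,0.07,0,0,0,-1],[0.1,0.004,0.07,0,0,0,-1],[0.1,0.004,0.07,0,0,0,-1]])

```text
clock: 5.3
position: [0.4578, 0.225, 0.1192]
ee_rot: [0.694, 0.72, -0.001, -0.002]
ft_force: [-0.2, -0.9, -1.6]
grip_width: 0.358
grasp_force: 79.8
```

Run:
```python
from h import *
go([.458,.222,.035],92)
c=shot('wrist');P,s=cloud(c);Z=P[...,2];hsv=cv2.cvtColor(c['color'],cv2.COLOR_RGB2HSV)
m=(hsv[...,1]>140)&((hsv[...,0]<6)|(hsv[...,0]>174))&(Z>.05)&(Z<.17)
r=cv2.minAreaRect(P[m][:,:2].astype(np.float32));print(np.median(Z[m]),r)
```

```text
t 5.3 pos [0.4578 0.225  0.1192] shift [-0.0031  0.0004  0.0842] rot [-0.0045 -0.001   0.0009]
0.1224389586046104 ((0.45725926756858826, 0.2333090901374817), (0.03210395574569702, 0.08390247821807861), 2.120682716369629)
```

Request:
jog_arm(increments=[[0,0,0.025,0,0,0,-1],[0,0,0.05,0,0,0,-1],[0,0,0.065,0,0,0,-1],[0,0,0.073,0,0,0,-1],[0,0,0.077,0,0,0,-1]])

```text
clock: 5.77
position: [0.4606, 0.2214, 0.0441]
ee_rot: [0.697, 0.717, 0.0, 0.0]
ft_force: [0.1, -0.1, -1.1]
grip_width: 0.362
grasp_force: 80.1
```

Request:
jog_arm(increments=[[0,0,0.002,0,0,0,-1],[0,0,0.004,0,0,0,-1],[0,0,0.006,0,0,0,-1],[0,0,0.007,0,0,0,-1],[0,0,0.008,0,0,0,-1]])

```text
clock: 6.18
position: [0.4605, 0.2223, 0.0364]
ee_rot: [0.696, 0.718, 0.0, 0.0]
ft_force: [-0.3, 0.3, -1.7]
grip_width: 0.362
grasp_force: 80.1
```

```bash
python3 -c "
from h import *
o=get_obs();print(o['position'],o['ft_force'])"
```

```text
[0.4605 0.2223 0.0364] [-0.3106  0.2889 -1.6902]
```

Still hanging free, so I lower in 1 mm steps.

Request:
jog_arm(increments=[[0,0,0.001,0,0,0,-1],[0,0,0.0015,0,0,0,-1],[0,0,0.002,0,0,0,-1],[0,0,0.002,0,0,0,-1],[0,0,0.002,0,0,0,-1]])

```text
clock: 6.6
position: [0.4601, 0.2223, 0.034]
ee_rot: [0.696, 0.718, 0.0, 0.0]
ft_force: [0.8, 0.1, -1.7]
grip_width: 0.357
grasp_force: 80.1
```

Request:
jog_arm(increments=[[0,0,0.0005,0,0,0,-1],[0,0,0.001,0,0,0,-1],[0,0,0.0015,0,0,0,-1],[0,0,0.0015,0,0,0,-1],[0,0,0.0015,0,0,0,-1]])

```text
clock: 7.02
position: [0.4602, 0.2222, 0.033]
ee_rot: [0.696, 0.718, -0.0, 0.0]
ft_force: [-2.9, -1.2, 5.9]
grip_width: 0.359
grasp_force: 81.2
```

Contact made; releasing.

Request:
jog_arm(increments=[[0,0,0,0,0,0,-0.1],[0,0,0,0,0,0,0],[0,0,0,0,0,0,0.1],[0,0,0,0,0,0,0.3],[0,0,0,0,0,0,0.5]])

```text
clock: 7.43
position: [0.4602, 0.2222, 0.0325]
ee_rot: [0.696, 0.718, 0.0, 0.0]
ft_force: [0.0, 0.0, -0.4]
grip_width: 0.749
grasp_force: 0.0
```

Request:
jog_arm(increments=[[0,0,0,0,0,0,0.8],[0,0,0,0,0,0,1],[0,0,0,0,0,0,1],[0,0,0,0,0,0,1],[0,0,0,0,0,0,1]])

```text
clock: 7.85
position: [0.4602, 0.2222, 0.0325]
ee_rot: [0.696, 0.718, 0.0, 0.0]
ft_force: [0.1, -0.5, -0.3]
grip_width: 1.0
grasp_force: 0.0
```

Request:
jog_arm(increments=[[0,0,-0.03,0,0,0,1],[0,0,-0.06,0,0,0,1],[0,0,-0.1,0,0,0,1],[0,0,-0.12,0,0,0,1],[0,0,-0.12,0,0,0,1]])

```text
clock: 8.27
position: [0.4622, 0.2236, 0.1572]
ee_rot: [0.696, 0.718, 0.003, 0.002]
ft_force: [1.5, 0.4, -0.5]
grip_width: 1.002
grasp_force: 0.0
```

```bash
cat >> h.py <<'E'
def pin(c,zl=0,zh=.2):
    P,s=cloud(c);Z=P[...,2];hsv=cv2.cvtColor(c['color'],cv2.COLOR_RGB2HSV)
    m=(hsv[...,1]>140)&((hsv[...,0]<6)|(hsv[...,0]>174))&(Z>zl)&(Z<zh)
    r=cv2.minAreaRect(P[m][:,:2].astype(np.float32));print('pin',m.sum(),np.median(Z[m]),r)
E
python3 - <<'E'
from h import *
c=shot('wrist');pin(c);go([.458,.31,.1],92)
E
```

```text
pin 4616 0.03609813203133243 ((0.4594742953777313, 0.23101705312728882), (0.03122272901237011, 0.08290131390094757), 1.5638554096221924)
t 8.3167 pos [0.4614 0.2228 0.1548] shift [ 0.0872 -0.001   0.0549] rot [ 0.0044 -0.0007 -0.0052]
```

Request:
jog_arm(increments=[[0.04,-0.001,0,0,0,0,1],[0.08,-0.002,0.02,0,0,0,1],[0.086,-0.002,0.06,0,0,0,1],[0.086,-0.002,0.09,0,0,0,1],[0.086,-0.002,0.1,0,0,0,1]])

```text
clock: 8.73
position: [0.4524, 0.3071, 0.0471]
ee_rot: [0.696, 0.718, -0.004, -0.001]
ft_force: [-0.0, -0.5, -0.9]
grip_width: 0.997
grasp_force: 0.0
```

Request:
jog_arm(increments=[[0,0,0,0,0,0,1],[0,0,0,0,0,0,1]])

```text
clock: 8.9
position: [0.4556, 0.3078, 0.0528]
ee_rot: [0.697, 0.718, -0.0, -0.0]
ft_force: [-0.0, 0.3, -0.1]
grip_width: 1.001
grasp_force: 0.0
```

Run:
```python
from h import *
c=shot('wrist');pin(c);go([.4574,.309,.033],91.6)
```

```text
pin 2700 0.03553873033407473 ((0.45499011874198914, 0.3183915615081787), (0.030791591852903366, 0.13409629464149475), 3.628629684448242)
t 8.95 pos [0.4563 0.3082 0.0538] shift [0.0008 0.001  0.0208] rot [ 0.0013 -0.0005  0.0014]
```

Request:
jog_arm(increments=[[0.001,0.001,0.008,0,0,0,1],[0.001,0.001,0.015,0,0,0,1],[0.001,0.001,0.02,0,0,0,1],[0.001,0.001,0.02,0,0,0,1],[0.001,0.001,0.02,0,0,0,0.5]], grip_force=110)

```text
clock: 9.37
position: [0.4564, 0.309, 0.0324]
ee_rot: [0.696, 0.718, -0.0, -0.0]
ft_force: [0.1, -0.2, -0.3]
grip_width: 0.88
grasp_force: 0.0
```

Request:
jog_arm(increments=[[0,0,0,0,0,0,0],[0,0,0,0,0,0,-0.4],[0,0,0,0,0,0,-1],[0,0,0,0,0,0,-1],[0,0,0,0,0,0,-1]])

```text
clock: 9.78
position: [0.4566, 0.3092, 0.0326]
ee_rot: [0.696, 0.718, 0.0, 0.0]
ft_force: [0.9, 0.5, 1.1]
grip_width: 0.144
grasp_force: 0.2
```

Request:
jog_arm(increments=[[0,0,0,0,0,0,-1],[0,0,0,0,0,0,-1],[0,0,0,0,0,0,-1],[0,0,0,0,0,0,-1]])

```text
clock: 10.12
position: [0.4567, 0.3093, 0.0327]
ee_rot: [0.696, 0.718, 0.0, 0.0]
ft_force: [-0.4, -0.1, 2.0]
grip_width: 0.098
grasp_force: 107.7
```

Request:
jog_arm(increments=[[0,0,-0.01,0,0,0,-1],[0,0,-0.03,0,0,0,-1],[0,0,-0.06,0,0,0,-1],[0,0,-0.1,0,0,0,-1],[0,0,-0.14,0,0,0,-1]])

```text
clock: 10.53
position: [0.4554, 0.3089, 0.1738]
ee_rot: [0.696, 0.718, -0.001, -0.001]
ft_force: [2.0, 0.5, -1.2]
grip_width: 0.09
grasp_force: 107.7
```

Request:
jog_arm(increments=[[-0.035,0,0,0,0,0,-1],[-0.07,0,0,0,0,0,-1],[-0.11,0,0,0,0,0,-1],[-0.15,0,0,0,0,0,-1],[-0.19,0,0,0,0,0,-1]])

```text
clock: 10.95
position: [0.4616, 0.1176, 0.1729]
ee_rot: [0.696, 0.718, -0.0, 0.0]
ft_force: [0.7, -0.3, -1.1]
grip_width: 0.094
grasp_force: 107.8
```

Request:
jog_arm(increments=[[-0.035,0,0,0,0,0,-1],[-0.07,0,0,0,0,0,-1],[-0.1,0,0,0,0,0,-1],[-0.12,0,0,0,0,0,-1],[-0.12,0,0,0,0,0,-1]])

```text
clock: 11.37
position: [0.4654, -0.0054, 0.1726]
ee_rot: [0.699, 0.715, -0.001, 0.0]
ft_force: [-0.5, -0.8, -2.0]
grip_width: 0.093
grasp_force: 107.8
```

Run:
```python
from h import *
o=get_obs();print(o['position'],o['ee_rot'],o['grasp_force'])
c=shot('wrist','w2.png');pin(c,.05);s=shot('scene','s2.png');pin(s,.05);t=shot('top');pin(t,.05)
P,_=cloud(t);Z=P[...,2];u=np.arange(640)[None];v=np.arange(400)[:,None]
x=cv2.resize(s['color'][100:260,200:440,::-1],None,fx=2.2,fy=2.2);w=cv2.resize(c['color'][:,:,::-1],(528,330))
cv2.imwrite('pics/m2.png',np.vstack([x[:260],w]))
```

```text
[ 0.4654 -0.0054  0.1726] [ 0.6986  0.7155 -0.0008  0.0003] 107.77845025062561
pin 737 0.16788565740077155 ((0.46468397974967957, -0.028040552511811256), (0.015797024592757225, 0.03256826102733612), 5.082641124725342)
pin 337 0.17544224371427222 ((-0.19677603244781494, 0.26762521266937256), (1.3314270973205566, 0.8482081294059753), 2.8415396213531494)
pin 154 0.1746335336896465 ((0.467050701379776, -0.09562978148460388), (0.04965929314494133, 0.027763836085796356), 89.65248107910156)
```

View pics/m2.png

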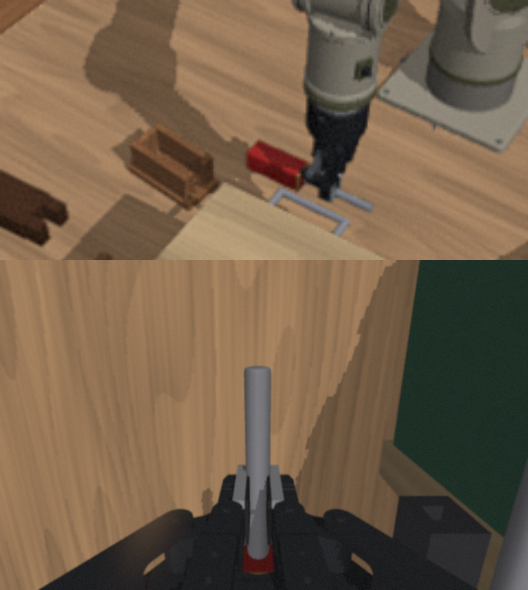

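The upper crop shows the pin held level by the shank next to the rest, and the wrist view shows the shank straight between the pads. Next I move aside so the wrist camera sees the rest.

Request:
jog_arm(increments=[[-0.04,0,-0.015,0,0,0,-1],[-0.08,0,-0.03,0,0,0,-1],[-0.12,0,-0.045,0,0,0,-1],[-0.155,0,-0.06,0,0,0,-1],[-0.19,0,-0.08,0,0,0,-1]])

```text
clock: 11.93
position: [0.4712, -0.1911, 0.2529]
ee_rot: [0.696, 0.718, -0.0, -0.0]
ft_force: [1.5, -0.2, -1.1]
grip_width: 0.097
grasp_force: 107.8
```

Request:
jog_arm(increments=[[-0.035,0.015,0,0,0,0,-1],[-0.07,0.03,0,0,0,0,-1],[-0.105,0.045,0,0,0,0,-1],[-0.135,0.06,0,0,0,0,-1],[-0.135,0.06,0,0,0,0,-1]])

```text
clock: 12.35
position: [0.5365, -0.3284, 0.2505]
ee_rot: [0.698, 0.716, -0.0, -0.001]
ft_force: [-0.7, -0.3, -1.9]
grip_width: 0.09
grasp_force: 107.9
```

Request:
jog_arm(increments=[[0,0,0,0,0,0,-1],[0,0,0,0,0,0,-1],[0,0,0,0,0,0,-1]])

```text
clock: 12.6
position: [0.5361, -0.3215, 0.2529]
ee_rot: [0.695, 0.719, 0.0, 0.0]
ft_force: [0.8, 0.2, -1.6]
grip_width: 0.097
grasp_force: 107.9
```

Run:
```python
from h import *
o=get_obs();print(o['position'],o['ee_rot'],o['grasp_force'])
c=shot('wrist','w3.png');P,s=cloud(c);Z=P[...,2]
m=(abs(Z-.062)<.007)&(abs(P[...,0]-.45)<.1)&(abs(P[...,1]+.28)<.1)
m=cv2.morphologyEx(m.astype(np.uint8),cv2.MORPH_OPEN,np.ones((3,3)))>0
r=cv2.minAreaRect(P[m][:,:2].astype(np.float32));print(m.sum(),np.median(Z[m]),r,cv2.boxPoints(r))
v,u=np.nonzero(m);print(u.min(),u.max(),v.min(),v.max())
y=np.radians(83.84);ex=np.array([np.cos(y),np.sin(y)]);ey=np.array([-ex[1],ex[0]])
# profile along rest axes about guess
D=P[...,:2]-np.array([.4504,-.2802]);a=D@ex;b=D@ey
def prof(sel,q):
    H=[];bins=np.arange(-.08,.08,.004)
    for lo in bins:
        k=sel&(q>=lo)&(q<lo+.004);H.append(int(1000*np.median(Z[k])) if k.sum()>3 else -1)
    print(list(zip((bins*1000).round().astype(int),H)))
prof(abs(b)<.008,a);prof(abs(a)<.02,b)
```

```text
[ 0.5361 -0.3215  0.2529] [0.6954 0.7186 0.0003 0.    ] 107.93719410896301
4798 0.06202541814013349 ((0.451767235994339, -0.27945515513420105), (0.11368342489004135, 0.06326048076152802), 83.93158721923828) [[ 0.4143 -0.3326]
 [ 0.4772 -0.3393]
 [ 0.4892 -0.2263]
 [ 0.4263 -0.2196]]
179 259 52 193
[(np.int64(-80), 0), (np.int64(-76), 0), (np.int64(-72), -1), (np.int64(-68), -1), (np.int64(-64), -1), (np.int64(-60), -1), (np.int64(-56), 62), (np.int64(-52), 62), (np.int64(-48), 42), (np.int64(-44), 14), (np.int64(-40), 14), (np.int64(-36), 14), (np.int64(-32), 14), (np.int64(-28), 14), (np.int64(-24), 14), (np.int64(-20), 14), (np.int64(-16), 14), (np.int64(-12), 14), (np.int64(-8), 14), (np.int64(-4), 14), (np.int64(0), 14), (np.int64(4), 14), (np.int64(8), 14), (np.int64(12), 14), (np.int64(16), 14), (np.int64(20), 14), (np.int64(24), 14), (np.int64(28), 14), (np.int64(32), 14), (np.int64(36), 14), (np.int64(40), 14), (np.int64(44), 14), (np.int64(48), 14), (np.int64(52), 14), (np.int64(56), 14), (np.int64(60), 14), (np.int64(64), 11), (np.int64(68), 0), (np.int64(72), 0), (np.int64(76), 0)]
[(np.int64(-80), 301), (np.int64(-76), 305), (np.int64(-72), 305), (np.int64(-68), 0), (np.int64(-64), 0), (np.int64(-60), 0), (np.int64(-56), 0), (np.int64(-52), 0), (np.int64(-48), 0), (np.int64(-44), 0), (np.int64(-40), 0), (np.int64(-36), 31), (np.int64(-32), 62), (np.int64(-28), 62), (np.int64(-24), 61), (np.int64(-20), -1), (np.int64(-16), 14), (np.int64(-12), 14), (np.int64(-8), 14), (np.int64(-4), 14), (np.int64(0), 14), (np.int64(4), 14), (np.int64(8), 14), (np.int64(12), 14), (np.int64(16), 41), (np.int64(20), 62), (np.int64(24), 62), (np.int64(28), 61), (np.int64(32), -1), (np.int64(36), -1), (np.int64(40), -1), (np.int64(44), -1), (np.int64(48), 0), (np.int64(52), 0), (np.int64(56), 0), (np.int64(60), 0), (np.int64(64), 0), (np.int64(68), 0), (np.int64(72), 0), (np.int64(76), 0)]
```

View pics/w3.png

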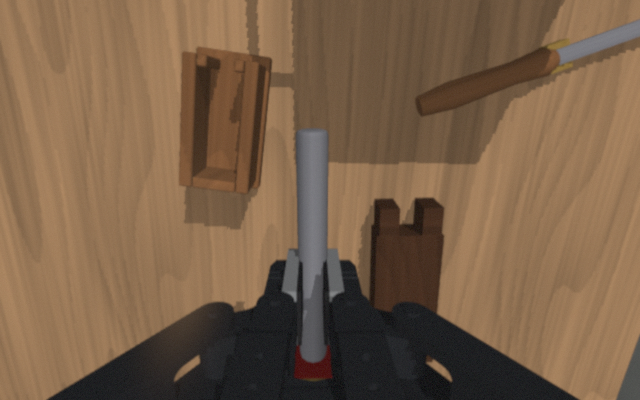

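The wrist view shows the rest (182–270, 48–192) with its notch toward image-top (+y), and the shank with its tip at (312,130). Both are in one view, so I measure the pin relative to the rest.

Run:
```python
from h import *
c=shot('wrist');P,s=cloud(c);Z=P[...,2]
v,u=np.mgrid[0:400,0:640]
m=(u>285)&(u<340)&(v>120)&(v<245)&(Z>.2)&(Z<.28)
Q=P[m];print(m.sum(),Q.min(0),Q.max(0))
# per-row centre line & top height
rows=[]
for r in range(135,245,5):
    k=m&(v==r);p=P[k];rows.append([(p[:,0].min()+p[:,0].max())/2,np.median(p[:,1]),np.percentile(p[:,2],90),np.ptp(p[:,0])])
rows=np.array(rows);print(rows[::5])
fx=np.polyfit(rows[:,1],rows[:,0],1);fz=np.polyfit(rows[:,1],rows[:,2],1)
tipy=np.percentile(Q[:,1],99);yaw=np.degrees(np.arctan2(1,fx[0]));print('yaw',yaw,'pitch',np.degrees(np.arctan(fz[0])),'tip y',tipy)
tip=np.array([np.polyval(fx,tipy),tipy,np.polyval(fz,tipy)-.006]);d=np.array([fx[0],1,fz[0]]);d/=np.linalg.norm(d)
cen=tip-.142*d;print('tip',tip,'centre',cen)
o=get_obs();p=o['position'];ty=2*np.degrees(np.arctan2(o['ee_rot'][1],o['ee_rot'][0]));print(p,ty)
dy=np.radians(83.93-yaw);R=np.array([[np.cos(dy),-np.sin(dy)],[np.sin(dy),np.cos(dy)]])
off=R@(p-cen)[:2];tgt=np.array([.4515,-.2795])+off;print('offz',(p-cen)[2],'tgt',tgt,'yaw',ty+83.93-yaw)
go([*tgt,.2],ty+83.93-yaw)
```

```text
3621 [ 0.5277 -0.3048  0.2375] [ 0.541  -0.2585  0.2485]
[[ 0.5334 -0.2605  0.2467  0.0112]
 [ 0.5336 -0.2694  0.2468  0.0115]
 [ 0.5342 -0.2787  0.2464  0.0114]
 [ 0.5345 -0.2885  0.2469  0.0116]
 [ 0.535  -0.2987  0.2465  0.0115]]
yaw 92.5711267354062 pitch 0.4457809455803608 tip y -0.25889448664087544
tip [ 0.5332 -0.2589  0.2409] centre [ 0.5396 -0.4007  0.2398]
[ 0.5358 -0.3222  0.2532] 91.83481976594196
offz 0.013428106001161705 tgt [ 0.4596 -0.2013] yaw 83.19369303053578
t 12.7 pos [ 0.5358 -0.3222  0.2532] shift [ 0.1233 -0.0724  0.0531] rot [0.0007 0.0004 0.1508]
```

Request:
jog_arm(increments=[[0.035,-0.02,0,0,0,0.05,-1],[0.07,-0.04,0.02,0,0,0.1,-1],[0.1,-0.06,0.035,0,0,0.151,-1],[0.123,-0.0725,0.053,0,0,0.151,-1],[0.123,-0.0725,0.053,0,0,0.151,-1]])

```text
clock: 13.12
position: [0.4554, -0.1971, 0.1965]
ee_rot: [0.747, 0.665, -0.002, -0.003]
ft_force: [0.5, -0.7, -0.6]
grip_width: 0.094
grasp_force: 108.1
```

Request:
jog_arm(increments=[[0,0,0.02,0,0,0,-1],[0,0,0.04,0,0,0,-1],[0,0,0.06,0,0,0,-1],[0,0,0.06,0,0,0,-1],[0,0,0.06,0,0,0,-1]])

```text
clock: 13.53
position: [0.459, -0.2025, 0.1397]
ee_rot: [0.748, 0.663, -0.0, -0.0]
ft_force: [0.5, -0.6, -1.4]
grip_width: 0.092
grasp_force: 108.1
```

Request:
jog_arm(increments=[[0,0,0,0,0,0,-1],[0,0,0,0,0,0,-1]])

```text
clock: 13.7
position: [0.4602, -0.2032, 0.1411]
ee_rot: [0.749, 0.663, 0.0, 0.001]
ft_force: [-1.1, -0.8, -2.4]
grip_width: 0.095
grasp_force: 108.1
```

Run:
```python
from h import *
go([.4596,-.2013,.12],83.2)
t=shot('top');s=shot('scene','s3.png');
x=cv2.resize(s['color'][120:230,220:340,::-1],None,fx=5,fy=5,interpolation=2);cv2.imwrite('pics/s3c.png',x)
```

```text
t 13.7 pos [ 0.4602 -0.2032  0.1411] shift [ 0.0018 -0.0009  0.0211] rot [ 0.0022  0.001  -0.0021]
```

View pics/s3c.png

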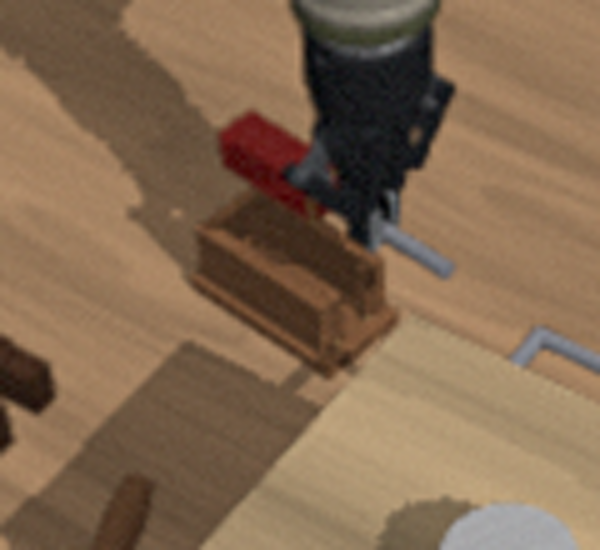

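The pin is aligned over the pocket with its tip toward the notch. I go down with the small correction.

Request:
jog_arm(increments=[[0.002,-0.001,0.015,0,0,-0.002,-1],[0.002,-0.001,0.03,0,0,-0.002,-1],[0.002,-0.001,0.038,0,0,-0.002,-1],[0.002,-0.001,0.038,0,0,-0.002,-1],[0.002,-0.001,0.038,0,0,-0.002,-1]])

```text
clock: 14.22
position: [0.4587, -0.2009, 0.1019]
ee_rot: [0.748, 0.664, 0.0, -0.0]
ft_force: [0.1, -0.4, -0.4]
grip_width: 0.095
grasp_force: 108.1
```

Request:
jog_arm(increments=[[0,0,0.004,0,0,0,-1],[0,0,0.008,0,0,0,-1],[0,0,0.012,0,0,0,-1],[0,0,0.015,0,0,0,-1],[0,0,0.018,0,0,0,-1]])

```text
clock: 14.63
position: [0.4586, -0.2009, 0.0833]
ee_rot: [0.748, 0.664, -0.0, 0.0]
ft_force: [-0.2, -0.5, -1.6]
grip_width: 0.092
grasp_force: 108.1
```

Run:
```python
from h import *
go([.4596,-.2013,.0434],83.2);o=get_obs();print(o['ft_force'],o['torque'])
```

```text
t 14.6333 pos [ 0.4586 -0.2009  0.0833] shift [-0.0003  0.001   0.0399] rot [ 0.      0.0001 -0.0004]
[-0.235  -0.5133 -1.6239] [ 0.0744 -0.0011  0.0492]
```

Handle bottom is at about 0.054, below the rim and with no contact. Continuing.

Request:
jog_arm(increments=[[0,0.001,0.005,0,0,0,-1],[0,0.001,0.01,0,0,0,-1],[0,0.001,0.015,0,0,0,-1],[0,0.001,0.02,0,0,0,-1],[0,0.001,0.024,0,0,0,-1]])

```text
clock: 15.05
position: [0.4595, -0.2009, 0.0588]
ee_rot: [0.748, 0.664, -0.0, -0.0]
ft_force: [-0.6, 0.5, -1.7]
grip_width: 0.097
grasp_force: 108.1
```

Request:
jog_arm(increments=[[0,0,0.004,0,0,0,-1],[0,0,0.007,0,0,0,-1],[0,0,0.01,0,0,0,-1],[0,0,0.012,0,0,0,-1],[0,0,0.012,0,0,0,-1]])

```text
clock: 15.47
position: [0.4595, -0.201, 0.0472]
ee_rot: [0.748, 0.664, -0.0, -0.0]
ft_force: [-0.5, 0.4, -1.4]
grip_width: 0.093
grasp_force: 108.1
```

Request:
jog_arm(increments=[[0,0,0.001,0,0,0,-1],[0,0,0.002,0,0,0,-1],[0,0,0.002,0,0,0,-1]])

```text
clock: 15.72
position: [0.4596, -0.201, 0.0455]
ee_rot: [0.748, 0.664, -0.0, 0.0]
ft_force: [-1.1, -0.5, -0.8]
grip_width: 0.095
grasp_force: 108.1
```

Request:
jog_arm(increments=[[0,0,0.001,0,0,0,-1],[0,0,0.0015,0,0,0,-1],[0,0,0.0015,0,0,0,-1]])

```text
clock: 15.97
position: [0.4596, -0.201, 0.044]
ee_rot: [0.748, 0.664, -0.0, 0.0]
ft_force: [-0.9, 0.8, -0.9]
grip_width: 0.095
grasp_force: 108.1
```

Request:
jog_arm(increments=[[0,0,0,0,0,0,-0.7],[0,0,0,0,0,0,-0.4],[0,0,0,0,0,0,0],[0,0,0,0,0,0,0.4],[0,0,0,0,0,0,0.4]])

```text
clock: 16.38
position: [0.4597, -0.201, 0.0441]
ee_rot: [0.748, 0.664, 0.0, 0.0]
ft_force: [0.0, -0.4, -0.1]
grip_width: 0.695
grasp_force: 0.0
```

Request:
jog_arm(increments=[[0,0,-0.02,0,0,0,0.4],[0,0,-0.05,0,0,0,0.4],[0,0,-0.09,0,0,0,0.4],[0,0,-0.13,0,0,0,0.4],[0,0,-0.17,0,0,0,0.4]])

```text
clock: 16.8
position: [0.4593, -0.2006, 0.2159]
ee_rot: [0.748, 0.664, 0.0, -0.0]
ft_force: [0.6, -1.0, -0.0]
grip_width: 0.702
grasp_force: 0.0
```

Request:
jog_arm(increments=[[0,-0.02,-0.03,0,0,0,0.4],[0,-0.05,-0.05,0,0,0,0.4],[0,-0.08,-0.05,0,0,0,0.4],[0,-0.08,-0.05,0,0,0,0.4],[0,-0.08,-0.05,0,0,0,0.4]])

```text
clock: 17.22
position: [0.3793, -0.1918, 0.2646]
ee_rot: [0.748, 0.663, -0.0, 0.001]
ft_force: [-0.4, -0.6, -0.5]
grip_width: 0.702
grasp_force: 0.0
```

Run:
```python
from h import *
t=shot('top');pin(t,.02,.08);s=shot('scene');pin(s,.02,.08);go([.45,0.02,.3],92)
cv2.imwrite('pics/m4.png',np.vstack([cv2.resize(s['color'][150:210,240:320,::-1],None,fx=5,fy=5,interpolation=2),cv2.resize(t['color'][225:280,350:430,::-1],None,fx=5,fy=5,interpolation=2)]))
P,_=cloud(t);Z=P[...,2];m=(abs(Z-.22)<.014)&(P[...,0]>.5)&(P[...,0]<.59)&(abs(P[...,1]-.02)<.1)
r=cv2.minAreaRect(P[m][:,:2].astype(np.float32));print(r,cv2.boxPoints(r))
```

```text
pin 123 0.04573947235225071 ((0.45194050669670105, -0.28225189447402954), (0.07968144863843918, 0.028171738609671593), 77.78276824951172)
pin 138 0.04762423416468002 ((0.632787823677063, -0.046370625495910645), (0.9238710403442383, 0.29765182733535767), 77.77962493896484)
t 17.3167 pos [ 0.3805 -0.1915  0.264 ] shift [ 0.2182  0.0439 -0.036 ] rot [ 0.0004  0.0004 -0.1538]
((0.5656128525733948, 0.02173135057091713), (0.04858053848147392, 0.09932353347539902), 0.07511213421821594) [[ 0.5413  0.0714]
 [ 0.5414 -0.028 ]
 [ 0.59   -0.0279]
 [ 0.5898  0.0714]]
```

View pics/m4.png

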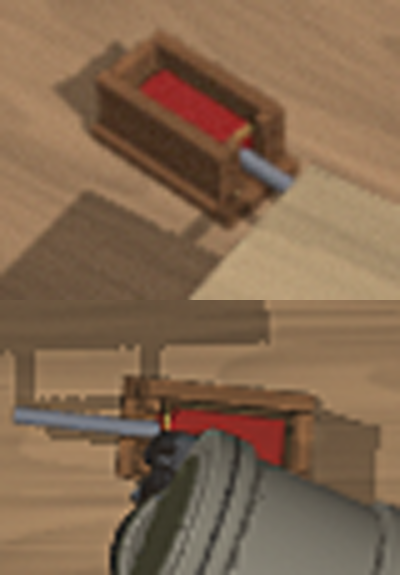

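The crops show the handle fully down in the pocket and the shank out through the notch; the handle top is at 0.046, so its centre is at 0.030, and it is within 3 mm of the seat. Now the door: bar middle at (0.547, 0.020).

```bash
python3 -c "
from h import *
go([.5469,.02,.3],92)"
```

```text
t 17.3167 pos [ 0.3805 -0.1915  0.264 ] shift [ 0.2297  0.1401 -0.036 ] rot [ 0.0004  0.0004 -0.1538]
```

Request:
jog_arm(increments=[[0.03,0.02,-0.02,0,0,-0.1,-0.44],[0.065,0.04,-0.036,0,0,-0.154,-0.44],[0.1,0.06,-0.036,0,0,-0.154,-0.44],[0.13,0.08,-0.036,0,0,-0.154,-0.44],[0.16,0.1,-0.036,0,0,-0.154,-0.44]])

```text
clock: 17.73
position: [0.5002, -0.0422, 0.3]
ee_rot: [0.694, 0.72, 0.001, -0.0]
ft_force: [0.3, -0.8, -0.4]
grip_width: 0.279
grasp_force: 0.0
```

```bash
python3 -c "
from h import *
go([.5469,.02,.3],92)"
```

```text
t 17.7333 pos [ 0.5002 -0.0422  0.3   ] shift [0.0605 0.0489 0.0002] rot [ 0.0008 -0.0012  0.0009]
```

Request:
jog_arm(increments=[[0.03,0.025,0,0,0,0,-0.44],[0.0605,0.049,0,0,0,0,-0.44],[0.0605,0.049,0,0,0,0,-0.44],[0.0605,0.049,0,0,0,0,-0.44],[0.0605,0.049,0,0,0,0,-0.44]])

```text
clock: 18.15
position: [0.5456, 0.0179, 0.2991]
ee_rot: [0.694, 0.72, -0.0, -0.001]
ft_force: [-0.4, -1.2, 0.0]
grip_width: 0.284
grasp_force: 0.0
```

Run:
```python
from h import *
c=shot('wrist','w5.png');P,s=cloud(c);Z=P[...,2]
m=(Z>.205)&(Z<.23)&(P[...,0]<.562)&(P[...,0]>.52)&(abs(P[...,1]-.02)<.06);print(m.sum())
if m.sum()>20: print(P[m].min(0),P[m].max(0),np.median(P[m],0))
go([.5469,.02,.22],92)
```

```text
3123
[ 0.5404 -0.0298  0.2138] [0.5619 0.0698 0.2223] [0.5475 0.0281 0.2195]
t 18.2 pos [0.5454 0.017  0.2995] shift [0.0029 0.0016 0.0794] rot [-0.001  -0.0004 -0.0006]
```

View pics/w5.png

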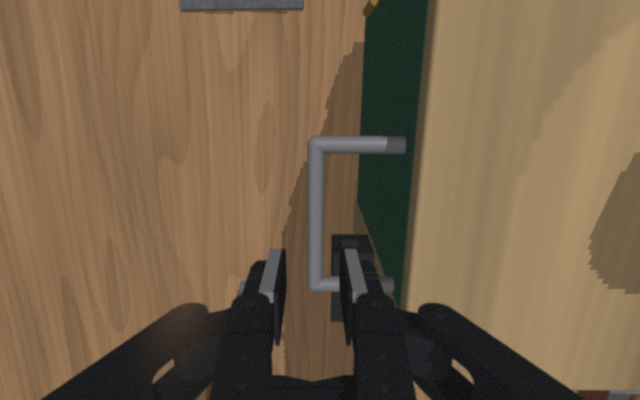

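The wrist view shows the bar (310–322, 140–290) between the two fingers in plan; measured x ≈ 0.547, z ≈ 0.22. I lower the fingers to straddle it.

Request:
jog_arm(increments=[[0.003,0.0015,0.02,0,0,0,-0.44],[0.003,0.0015,0.04,0,0,0,-0.44],[0.003,0.0015,0.06,0,0,0,-0.44],[0.003,0.0015,0.079,0,0,0,-0.44],[0.003,0.0015,0.079,0,0,0,-0.44]])

```text
clock: 18.62
position: [0.5449, 0.0188, 0.2178]
ee_rot: [0.695, 0.719, -0.002, -0.001]
ft_force: [-0.4, -1.0, -1.2]
grip_width: 0.279
grasp_force: 0.0
```

Request:
jog_arm(increments=[[0,0,0,0,0,0,-0.44],[0.0044,-0.01,0,0,0,0.07,-0.44],[0.0095,-0.0196,0,0,0,0.14,-0.44],[0.0152,-0.0289,0,0,0,0.209,-0.44],[0.0216,-0.0377,0,0,0,0.279,-0.44]])

```text
clock: 19.03
position: [0.5087, 0.0404, 0.2229]
ee_rot: [0.789, 0.614, 0.001, 0.001]
ft_force: [0.3, -0.8, -0.4]
grip_width: 0.282
grasp_force: 0.5
```

Run:
```python
from h import *
o=get_obs();print(o['position'],o['ee_rot'],o['ft_force'],o['grasp_force'])
```

```text
[0.5087 0.0404 0.2229] [0.7894 0.6139 0.0009 0.0012] [ 0.2636 -0.7508 -0.4383] 0.5082892253994942
```

Request:
jog_arm(increments=[[0.0044,-0.01,0,0,0,0.07,-0.44],[0.0095,-0.0196,0,0,0,0.14,-0.44],[0.0152,-0.0289,0,0,0,0.209,-0.44],[0.0216,-0.0377,0,0,0,0.279,-0.44],[0.0286,-0.0461,0,0,0,0.349,-0.44]])

```text
clock: 19.45
position: [0.471, 0.0796, 0.2229]
ee_rot: [0.884, 0.468, 0.001, 0.001]
ft_force: [0.7, -1.7, -0.8]
grip_width: 0.281
grasp_force: 0.5
```

Request:
jog_arm(increments=[[0.0044,-0.01,0,0,0,0.07,-0.44],[0.0095,-0.0196,0,0,0,0.14,-0.44],[0.0152,-0.0289,0,0,0,0.209,-0.44],[0.0216,-0.0377,0,0,0,0.279,-0.44],[0.0286,-0.0461,0,0,0,0.349,-0.44]])

```text
clock: 19.87
position: [0.4488, 0.1293, 0.2228]
ee_rot: [0.952, 0.307, 0.001, 0.001]
ft_force: [-0.1, -1.0, -1.8]
grip_width: 0.276
grasp_force: 0.6
```

Request:
jog_arm(increments=[[0.003,-0.007,0,0,0,0.05,-0.44],[0.006,-0.013,0,0,0,0.09,-0.44],[0.0085,-0.018,0,0,0,0.125,-0.44],[0.0085,-0.018,0,0,0,0.125,-0.44],[0.0085,-0.018,0,0,0,0.125,-0.44]])

```text
clock: 20.28
position: [0.445, 0.149, 0.2223]
ee_rot: [0.968, 0.25, 0.001, 0.0]
ft_force: [0.1, -0.6, -0.4]
grip_width: 0.284
grasp_force: 0.0
```

Run:
```python
from h import *
o=get_obs();print(o['position'],o['joint_pos'],o['ft_force'],o['grasp_force'])
t=shot('top');s=shot('scene')
cv2.imwrite('pics/m6.png',np.vstack([cv2.resize(s['color'][100:300,220:460,::-1],None,fx=1.6,fy=1.6),cv2.resize(t['color'][120:280,220:460,::-1],None,fx=1.6,fy=1.6)]))
```

```text
[0.445  0.149  0.2223] [ 0.4125  0.0691 -0.8504  1.8672  0.0561  1.2275 -1.5212] [ 0.1359 -0.5712 -0.4474] 0.0
```

View pics/m6.png

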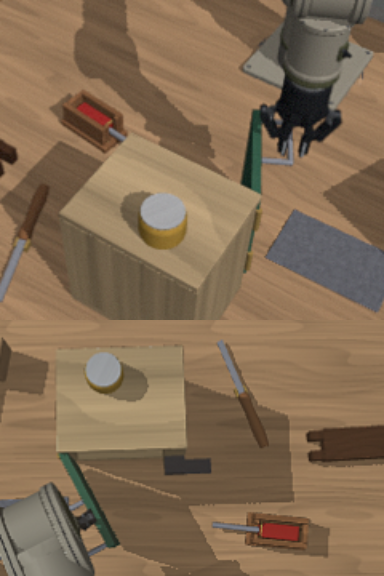

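The door stands at about 62° (top crop: edge from (63,452) to (112,545)), with the pin still seated. I lift off and check.

Request:
jog_arm(increments=[[0,0,-0.02,0,0,0,-0.44],[0,0,-0.05,0,0,0,-0.44],[0,0,-0.08,0,0,0,-0.44],[0,0,-0.12,0,0,0,-0.44],[0,0,-0.12,0,0,0,-0.44]])

```text
clock: 20.8
position: [0.4464, 0.1496, 0.3479]
ee_rot: [0.968, 0.249, 0.005, 0.001]
ft_force: [0.8, 0.0, 0.4]
grip_width: 0.281
grasp_force: 0.0
```

Request:
jog_arm(increments=[[0,0,0,0,0,0,-0.44],[0,0,0,0,0,0,-0.44],[0,0,0,0,0,0,-0.44],[0,0,0,0,0,0,-0.44],[0,0,0,0,0,0,-0.44]])

```text
clock: 21.22
position: [0.4442, 0.1487, 0.3402]
ee_rot: [0.968, 0.249, -0.001, -0.0]
ft_force: [0.4, -0.6, -0.4]
grip_width: 0.28
grasp_force: 0.0
```

Run:
```python
from h import *
o=get_obs();print(o['position'],o['ft_force'],abs(o['joint_velocities']).max())
t=shot('top');pin(t,.02,.08);P,_=cloud(t);Z=P[...,2];g=t['color'].astype(int)
m=(g[...,1]>g[...,0]+8)&(g[...,1]>g[...,2])&(abs(Z-.245)<.02)&(P[...,0]<.62)
p=P[m][:,:2];print(m.sum());d=np.linalg.svd(p-p.mean(0))[2][0];print(p.mean(0),'door deg',np.degrees(np.arccos(abs(d@[-.0344,.9994]))))
```

```text
[0.4442 0.1487 0.3402] [ 0.3788 -0.6463 -0.4164] 0.004842432058547838
pin 216 0.04537887270142385 ((0.44907909631729126, -0.27879828214645386), (0.08305834978818893, 0.031752098351716995), 83.67931365966797)
345
[0.5056 0.1108] door deg 63.41957460541181
```

Door at 63°, pin seated at (0.449, -0.279) with its axis at 83.7°, and the arm is clear.

```bash
python3 -c "
from workcell import workorder
print(workorder.hand_in())"
```

```text
the job is handed in; nothing more can be done
None
```

The pin is parked in the rest, the door stands open at about 63°, the arm is clear, and the job was handed in at about 21 s; no verdict was returned.

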